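# Close the feed tube and pulse the food processor

### The arm

A 7-joint arm with a two-finger parallel gripper is mounted at the origin on the work surface. World frame = base frame: x ahead of the robot, y to its left, z up, the work surface at z = 0. Lengths are in m, angles in rad, forces in N, time in s.
With the tool pointing down it reaches from about 0.425 to 0.875 m from the base axis. Payload 4.7 kg.
Tool frame: the origin (TCP) lies midway between the tips of the shut fingers; the grasp point (between the pads) lies 19 mm behind it (ctrl.grip_point_offset is the distance from the TCP to the grasp point, in m); z points along the fingers, y is the line along which they close (so a half turn about z gives the same grasp; the last joint's range is limited). The gripper opens to 87 mm and grips with 3 to 60 N. Pads are 19 mm wide; open, the fingers measure 117 mm over their backs; the gripper's body (75 mm by 190 mm) begins 51 mm behind the grasp point.
Start: joints at [1.312, 0.321, -0.07, 1.45, 0.023, 1.371, -0.057], TCP at [0.175, -0.626, 0.223] pointing down, gripper open.
Joint ranges: [-2.86, 2.86], [-0.3, 2.09], [-1.38, 1.24], [0.06, 2.45], [-1.56, 4.7], [0.09, 2.05], [-2.69, 2.69]. Speed limits (rad/s): [2.57, 2.57, 3.14, 3.14, 3.14, 3.14, 3.14].

### API

Orientations are given as a rotation vector (axis times angle).
In Python, from bench import ctrl gives the robot as it stands.
- The arm moves only by the tool move_arm, never from a script. Its argument "increments" is text: rows parted by semicolons, each of 7 numbers parted by spaces: the shift along the world's x, y, z in mm, then the turn, a rotation vector about the world's x, y, z in degrees, then the closure in counts, from 0 (fully open) to 255 (shut). A call has exactly 8 rows; each row shifts and turns the commanded pose from where the row before left it; what a row does not reach is not made up. A row lasts 1/12 s, in which the tool goes at most 41.7 mm and 7.16 degrees, less where a joint would pass 70% of its speed; a pose out of reach is approached as far as the arm can. A call with a gripper value outside its range is refused whole. The fingers move at their own pace and stop on an object; "grip_force" is the grip in N (left out, the last holds). Time passes only in rows, so rows that do not move let the fingers close, or fill a call up. It gives the time, the measured TCP pose, the force, the opening and the grip force at its end, in the units of the state.
- ctrl.get_state(): the state, without advancing time (a new reading comes with each control period).
- ctrl.get_image(name): name is "side" or "top"; returns a dict with "frame" (384x512x3 uint8, red, green, blue), "depth" (384x512 float32, m along the optical axis (not along the pixel's ray), 0 where there is no reading), "fx", "fy", "cx", "cy" (pixels), "position" and "orientation" of the camera in the world. Camera axes: x right, y down, z forward; pixel columns grow to the right and rows downward; lengths in m; the calibration is good to about 2 mm. A picture is of the moment at which its call begins.
- ctrl.close_job(): hands the job in; it is judged then, once.
Trained networks look in a picture, given as the dict that the camera call returned (one of the last four; its "shot" number tells which), for a name from the list of things; names that differ only in an ending like _2 or _b are one class to them, and where a whole thing is asked for, a point or a joint stands for the part that bears it (a point fixed in the world has none). Each returns a list of dicts, best first, with "score" (0 to 1); they miss things now and then, are a little off and sometimes report something else, mostly with a low value. They report only what shows in the picture. A call takes as long as a camera call.
- ctrl.find_in(target, picture): "centre" ([x, y, z] in m, in world coordinates, good to about 4 mm: the middle of the surface that is visible of it).
- ctrl.silhouettes(target, picture): "region" (384x512 bool, what is visible of it).
The state is a dict: "time": time; "joint_positions": joint angles; "qd": joint speeds; "joint_torque": joint torques, N m; "position": TCP position; "tool_rot": TCP orientation; "ft_force": force on the tool from outside, world axes, zero at the start; "torque": the same for the moment, N m; "grip_width": opening from 0.0 (shut) to 1.0 (fully open); "grip_force": force on a finger pad.
Only numpy, scipy, OpenCV 4.12 (cv2) and the standard library are available. Lean on these libraries where they do the work, as an engineer would, in place of code of your own. Each camera call takes 0.05 s, during which the arm holds its last target. There are 200 camera calls.

### The job

Get the food processor on the pantry counter pulsing: take the small pusher out of its well in the accessory caddy and push it down the narrow feed tube in the processor's lid until its collar sits on the rim, lowering it by hand rather than dropping it and leaving the dial at off until the tube is closed. Then turn the dial on top of the motor block clockwise, past its two click positions, to the third, the spring-return pulse position at the end of its travel, and finish while still holding it there against its spring. Leave the jar, beaker and scraper where they are.

Things in the scene. Friction and masses are not known exactly. Their poses are not given: they have to be found in the camera images.
- processor: Food processor, fixed. White base 200 x 300 x 35 mm (x, y, z); white motor block 180 x 110 mm centred 90 mm along +y, flat top 175 mm above the counter; clear bowl 156 mm across centred 60 mm along -y, white lid at 150 mm, handle towards -x; on the lid a chute with a flat white head 82 x 62 mm, top 215 mm above the counter. Origin: centre of the base's underside; z up, front faces -x.
- tube_mouth (a point): Centre of the round mouth of the narrow feed tube, in the flat top of the chute's head, 215 mm above the counter (processor frame: x 30 mm, y -65 mm). The tube is vertical, bore 23 mm, 3 mm bevel at the mouth, open below to the bowl. Axes as the processor's.
- knob: Grip of the dial on the motor block: round skirt 58 mm across, top 7 mm above the block; on it an upright bar 48 mm long (own x), 12 mm thick (y), top 34 mm above the block (209 mm above the counter). Origin on the dial's vertical axis, level with the block's top (processor frame: -30, 90, 175 mm). At off its axes are the processor's; white pointer line at its -x end. Turns with the dial.
- dial (a joint): Dial angle in rad, 0 = off (start, a stop, pointer to the front), growing clockwise seen from above. It stays by itself at click 1 (about 0.35) and click 2 (about 0.77). Pulse: above 1.15, stop at 1.32; a spring pushes back there with about 0.15 N m and returns it to click 2 when let go. Getting over a click takes up to about 0.25 N m.
- pusher: Small pusher, loose, about 60 g, white, 120 mm long, upright in the caddy's well: round shaft 20 mm across, 75 mm long; collar 36 mm across at 75 to 80 mm; above it a round grip 30 mm across up to 120 mm. Origin: centre of the shaft's lower end (15 mm above the counter at the start); z towards the grip. Fully home: collar on the rim, origin 75 mm below tube_mouth.
- caddy: White accessory caddy, fixed: tray 150 x 110 x 18 mm (x, y, z); at x -45 mm a block 46 mm square, top 50 mm above the counter, with the pusher's round well, bore 23 mm, 35 mm deep; three steel discs 100 mm across stand upright across it at x 22 to 61 mm, up to 106 mm above the counter. Origin: centre of the underside.
- jar: Bystander: closed glass jar, 80 mm across, 110 mm high, loose, on the far side of the work. Origin: centre of its underside.
- beaker: Bystander: open grey measuring beaker, 80 mm across, 75 mm high, loose, on the far side of the work. Origin: centre of its underside.
- scraper: Bystander: scraper 240 mm long lying flat on the counter, pointing away from the robot, at the left edge of the work, loose. Origin: middle of its length.

How it is judged:
By the outcome, as a careful person would: the job done as asked, in the order asked, and still so for the second after the job is handed in, while the arm keeps its last pose, push and grip.
It also fails if it takes over 61 s, if anything falls off the work surface, if the arm or the gripper's body presses on something with over 40 N, if the wrist force passes 120 N, or if a joint passes its speed limit or range.

## Working session

There is one attempt and no reset: what is moved stays moved. The work goes in short steps, Python scripts to look and compute and a tool call to move; the robot and the scene stay as the last step left them, time stands still between calls to the robot, and variables do not carry over. Pictures are saved under pics/ and viewed, at most 10 in all, crops included, and the job is handed in when it is done.

Besides the shell and the picture viewer there is one more tool, called after "Call:" by a JSON object that holds its "fn" and its "kwargs", one argument or row to a line. move_arm: Moves the arm, as the interface text tells. Its arguments: {"type":"object","properties":{"increments":{"type":"string"},"grip_force":{"type":"number"}},"required":["increments"]}

```bash
mkdir -p pics
cat > h.py <<'E'
import numpy as np, cv2
from bench import ctrl
from scipy.spatial.transform import Rotation as R
def rot(o):
    o=np.array(o,float)
    return o if o.shape==(3,3) else (R.from_rotvec(o) if o.size==3 else R.from_quat(o)).as_matrix()
def cloud(p):
    d=p["depth"];v,u=np.mgrid[:384,:512]
    c=np.stack([(u-p["cx"])/p["fx"]*d,(v-p["cy"])/p["fy"]*d,d],-1)
    w=c@rot(p["orientation"]).T+np.array(p["position"]); w[d==0]=np.nan
    return w
E
python3 - <<'E'
from h import *
s=ctrl.get_state(); print(s)
ims=[]
for n in("top","side"):
    p=ctrl.get_image(n); ims.append(p["frame"]); np.savez(f"{n}.npz",w=cloud(p),f=p["frame"])
    print(n,p["position"],p["orientation"],p["fx"])
    for t in("processor","knob","pusher","caddy","jar","beaker","scraper"):
        print(t,[(np.round(r["centre"],3).tolist(),round(r["score"],2)) for r in ctrl.find_in(t,p)[:2]])
    cv2.imwrite(f"pics/{n}0.png",cv2.resize(p["frame"][:,:,::-1],(800,600)))
E
```

```text
{'time': 0.0, 'joint_positions': array([ 1.31209169,  0.32184842, -0.07006617,  1.45167926,  0.022601  ,
        1.3708127 , -0.05690923]), 'qd': array([-3.48028556e-04,  4.79554774e-05,  1.47578695e-04, -3.62053687e-04,
        7.80870821e-04, -1.25335250e-03, -4.76811746e-04]), 'joint_torque': array([-4.01010084e-04, -4.91291678e+01, -4.04357566e-01, -3.12533784e+01,
       -6.40283804e-02,  4.34727164e-02,  1.67546686e-04]), 'position': array([ 0.17491983, -0.62543696,  0.22144274]), 'tool_rot': array([-3.11050376e+00, -4.26937355e-01,  5.83069136e-04]), 'ft_force': array([-0.41994232,  1.18630199,  0.31664114]), 'torque': array([-0.00432996, -0.01272072,  0.01463903]), 'grip_force': 0.0, 'grip_width': 0.9991541879094767}
top [0.44475128 0.06499163 1.44873329] [-2.17962189  2.13742831 -0.1664306 ] 426.5420637125848
processor [([0.507, 0.164, 0.148], 0.83)]
knob [([0.484, 0.241, 0.183], 0.72)]
pusher [([0.467, -0.185, 0.135], 0.61), ([0.483, 0.238, 0.181], 0.31)]
caddy [([0.519, -0.189, 0.013], 0.79)]
jar [([0.759, -0.045, 0.11], 0.75)]
beaker [([0.792, 0.113, 0.023], 0.94)]
scraper [([0.602, 0.409, 0.007], 0.64), ([0.79, 0.11, 0.02], 0.16)]
side [ 0.08543312 -0.21511658  0.93654555] [-2.17400902  1.31381199 -0.44663665] 351.653064864186
processor [([0.483, 0.137, 0.152], 0.74)]
knob [([0.479, 0.236, 0.181], 0.75)]
pusher [([0.462, -0.186, 0.122], 0.66)]
caddy [([0.527, -0.207, 0.028], 0.88)]
jar [([0.744, -0.054, 0.084], 0.73)]
beaker [([0.783, 0.112, 0.051], 0.83)]
scraper [([0.555, 0.41, 0.007], 0.64)]
```

View pics/top0.png

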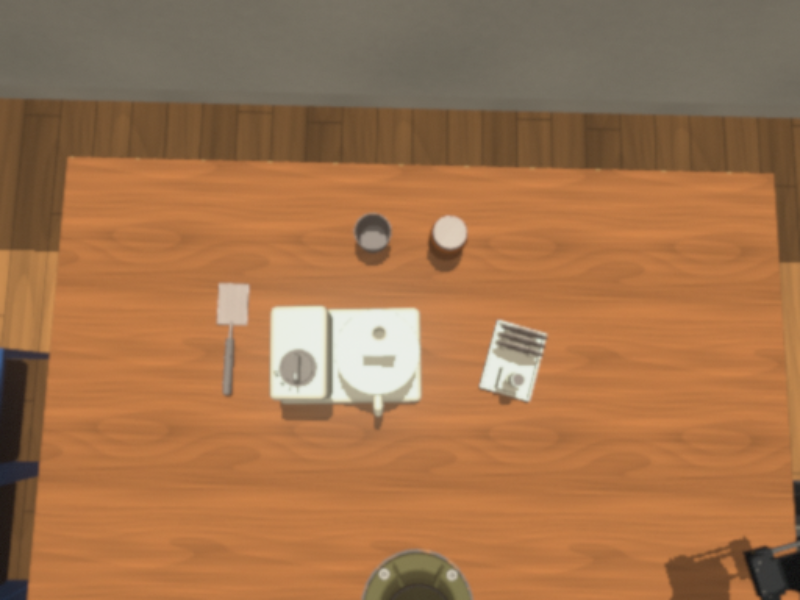

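View pics/side0.png

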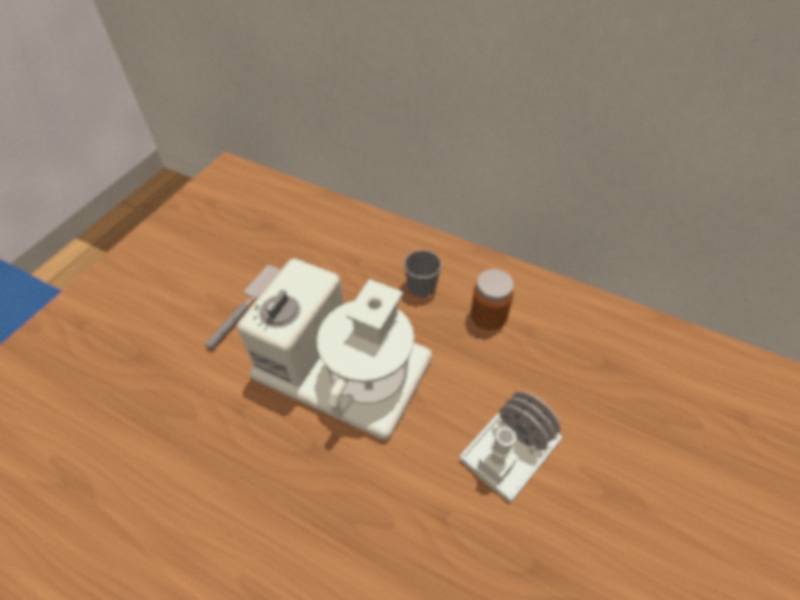

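Run:
```python
from h import *
for n in("top","side"):
    w=np.load(n+".npz")["w"]; x,y,z=w[...,0],w[...,1],w[...,2]
    def rect(lab,m):
        P=w[m][:,:2]*1000
        if len(P)<8: print(n,lab,len(P));return
        print(n,lab,len(P),"mean",P.mean(0).round(1),"z",np.median(z[m]).round(4),"rect",cv2.minAreaRect(P.astype(np.float32)))
    reg=(x>.35)&(x<.68)&(y>-.05)&(y<.36)
    rect("head",reg&(abs(z-.215)<.006)&(y<.19))
    rect("blocktop",reg&(abs(z-.175)<.005)&(y>.17))
    rect("bar",reg&(z>.195)&(z<.214)&(y>.19))
    rect("skirt",reg&(abs(z-.182)<.002)&(y>.19))
    rect("pusher",(abs(z-.135)<.008)&(abs(x-.467)<.04)&(abs(y+.185)<.04))
    rect("caddyblk",(abs(z-.05)<.006)&(abs(x-.467)<.05)&(abs(y+.185)<.05))
```

```text
top head 542 mean [546.3  89.6] z 0.2152 rect ((546.0348510742188, 89.53044891357422), (81.62374877929688, 58.25812911987305), 1.4528688192367554)
top blocktop 1695 mean [514.8 243.4] z 0.1749 rect ((511.18377685546875, 243.19528198242188), (174.3837890625, 104.98208618164062), 2.216703176498413)
top bar 75 mean [481.7 241.5] z 0.2075 rect ((481.3115539550781, 241.9545440673828), (43.63531494140625, 10.788755416870117), 1.9383831024169922)
top skirt 168 mean [487.7 242.8] z 0.1818 rect ((510.3796081542969, 246.23443603515625), (160.30055236816406, 83.00200653076172), 1.849266767501831)
top pusher 80 mean [ 467.5 -183. ] z 0.1352 rect ((466.9848327636719, -183.052978515625), (27.502037048339844, 27.88568878173828), 1.3097690343856812)
top caddyblk 94 mean [ 465.3 -174.9] z 0.0502 rect ((467.4956359863281, -183.31236267089844), (46.30886459350586, 45.95051193237305), 76.57760620117188)
side head 610 mean [545.2  84.6] z 0.2143 rect ((546.7199096679688, 85.38957977294922), (83.63766479492188, 63.64040756225586), 1.45988929271698)
side blocktop 1569 mean [509.9 235.5] z 0.1741 rect ((511.4737548828125, 238.7382354736328), (174.55848693847656, 104.97782135009766), 1.8733100891113281)
side bar 108 mean [479.6 236. ] z 0.2066 rect ((481.41302490234375, 237.8137969970703), (48.120365142822266, 12.94865608215332), 2.5548665523529053)
side skirt 141 mean [478.4 231.6] z 0.1816 rect ((479.5516357421875, 236.6669921875), (50.453529357910156, 54.72975540161133), 23.60134506225586)
side pusher 127 mean [ 466.7 -188.6] z 0.1345 rect ((468.0963439941406, -188.76246643066406), (28.04655647277832, 29.53847885131836), 72.72150421142578)
side caddyblk 197 mean [ 459.1 -189.3] z 0.0496 rect ((467.2117614746094, -188.26197814941406), (46.130191802978516, 46.43414306640625), 75.52931213378906)
```

Top view: pusher at (516,380) in the caddy, dial at (297,368), tube mouth at about (379,332). Side view: mouth at (375,303), dial bar at (278,306), pusher at (503,438). The cameras disagree by about 5 mm in y. I'll locate the mouth hole and fit an overall camera bias.

Run:
```python
from h import *
for n,(u,v) in(("top",(379,332)),("side",(375,303))):
    d=np.load(n+".npz");w=d["w"];g=d["f"].mean(2)
    u=int(u*.64);v=int(v*.64)
    print(n,"\n",g[v-6:v+7,u-7:u+8].astype(int),"\n",(w[v-6:v+7,u-7:u+8,2]*1000).round(0))
    print("pt",w[v,u], "px m", np.nanmean(abs(np.diff(w[v-6,u-7:u+8],axis=0)),0))
    dark=np.zeros(g.shape,bool); sub=(slice(v-8,v+9),slice(u-8,u+9))
    dark[sub]=g[sub]<(np.percentile(g[sub],80)+np.percentile(g[sub],3))/2
    lab=cv2.connectedComponents(dark.astype(np.uint8))[1]; m=lab==lab[v,u]
    vs,us=np.nonzero(m); print("hole px",m.sum(),us.mean(),vs.mean(),np.ptp(us),np.ptp(vs))
    # intersect with head plane by local affine fit of head points
    H=(abs(w[...,2]-.215)<.006)&(w[...,1]<.19)&(w[...,1]>0)&(w[...,0]<.62)&(w[...,0]>.48)
    hv,hu=np.nonzero(H); A=np.c_[hu,hv,np.ones(len(hu))]
    c,*_=np.linalg.lstsq(A,w[H],rcond=None); print("mouth",np.array([us.mean(),vs.mean(),1])@c)
    b=(w[...,2]>.195)&(w[...,1]>.19)&(w[...,1]<.3)&(w[...,0]<.56)&(w[...,0]>.4)
```

```text
top 
 [[235 235 234 235 235 234 235 235 235 234 234 235 235 234 234]
 [234 235 235 235 234 233 232 231 231 233 234 235 234 234 234]
 [235 234 235 234 231 227 221 214 216 224 230 233 234 235 235]
 [234 235 234 231 222 207 190 177 182 196 215 227 233 235 235]
 [235 234 232 222 196 167 151 143 147 157 185 217 230 234 235]
 [234 234 228 209 167 142 139 144 145 144 158 199 225 233 234]
 [234 233 226 198 158 147 152 157 156 154 156 190 222 232 234]
 [234 233 224 195 162 157 161 163 162 162 166 191 221 232 234]
 [234 233 225 199 171 164 163 164 164 164 172 199 223 232 235]
 [234 234 230 214 192 174 166 165 165 171 185 209 227 233 234]
 [235 234 233 226 213 195 183 179 179 190 207 223 231 234 234]
 [235 234 234 232 227 220 213 211 212 217 224 231 233 234 234]
 [235 234 235 234 233 231 229 228 229 231 232 234 235 235 235]] 
 [[215. 212. 214. 213. 216. 214. 219. 212. 217. 215. 213. 219. 214. 215.
  218.]
 [212. 215. 217. 217. 209. 218. 215. 215. 214. 215. 217. 210. 213. 214.
  222.]
 [214. 217. 218. 217. 217. 209. 214. 212. 216. 216. 215. 216. 213. 213.
  214.]
 [211. 216. 216. 209. 218. 208. 
[... 2258 characters left out ...]
202. 202. 203. 205. 210. 213. 217. 214.
  216.]
 [213. 212. 211. 208. 202. 197. 198. 198. 199. 199. 203. 211. 215. 216.
  215.]
 [215. 215. 208. 202. 194. 196. 194. 194. 193. 196. 199. 214. 213. 214.
  213.]
 [215. 212. 212. 195. 192. 190. 187. 190. 190. 193. 196. 216. 212. 215.
  214.]
 [217. 215. 215. 213. 188. 186. 188. 185. 185. 186. 217. 218. 215. 213.
  216.]
 [216. 214. 217. 214. 214. 214. 214. 214. 217. 216. 215. 216. 214. 215.
  214.]
 [213. 214. 216. 215. 215. 213. 213. 214. 216. 214. 215. 218. 214. 214.
  217.]]
pt [0.55803657 0.09018519 0.2023974 ] px m [0.0013548  0.0023006  0.00152356]
hole px 44 239.38636363636363 194.11363636363637 7 6
mouth [0.54687608 0.08496551 0.21430737]
```

Mouth averages to (547, 87), pusher to (467.5, -186), dial bar to (481.4, 240), with processor yaw about 2°. Heights and relative offsets agree with the given sizes, so I start moving.

Call:
{"fn": "move_arm", "kwargs": {
  "increments": "18 27 0 0 0 -1.7 0;18 27 0 0 0 -1.7 0;18 27 0 0 0 -1.7 0;18 27 0 0 0 -1.7 0;18 27 0 0 0 -1.7 0;18 27 0 0 0 -1.7 0;18 27 0 0 0 -1.7 0;18 27 0 0 0 -1.7 0",
  "grip_force": 20
}}

```text
time: 1.47
position: [0.3198, -0.4086, 0.2228]
tool_rot: [3.14, 0.053, 0.0]
ft_force: [0.4, -0.5, -0.3]
grip_width: 1.001
grip_force: 0.0
```

Call:
{"fn": "move_arm", "kwargs": {
  "increments": "18 27 0 0 0 0 0;18 27 0 0 0 0 0;18 27 0 0 0 0 0;18 27 0 0 0 0 0;18 27 0 0 0 0 0;18 27 0 0 0 0 0;18 27 0 0 0 0 0;18 27 0 0 0 0 0"
}}

```text
time: 2.13
position: [0.4638, -0.1926, 0.2229]
tool_rot: [3.14, 0.055, 0.001]
ft_force: [0.9, -1.1, -0.2]
grip_width: 0.999
grip_force: 0.0
```

```bash
cat > st.py <<'E'
from h import *
s=ctrl.get_state();M=rot(s["tool_rot"])
print("t",s["time"],"pos",(s["position"]*1000).round(1),"y head",np.degrees(np.arctan2(M[1,1],M[0,1])).round(2),"z",M[:,2].round(4),"F",s["ft_force"].round(1),"T",s["torque"].round(3),"w",round(s["grip_width"]*87,1),"gf",s["grip_force"],"q",s["joint_positions"].round(2))
E
python3 st.py
```

```text
t 2.1333 pos [ 463.8 -192.6  222.9] y head -87.98 z [ 6.e-04 -8.e-04 -1.e+00] F [ 0.9 -1.1 -0.2] T [ 0.058 -0.058  0.007] w 86.9 gf 0.0 q [ 0.81  0.03 -0.47  1.8   0.01  1.32 -1.2 ]
```

Call:
{"fn": "move_arm", "kwargs": {
  "increments": "1.8 3.3 -20 0 0 0 0;1.9 3.3 -20 0 0 0 0;0 0 -20 0 0 0 0;0 0 -20 0 0 0 0;0 0 -18 0 0 0 0;0 0 -13 0 0 0 0;0 0 -10 0 0 0 0;0 0 0 0 0 0 0"
}}

```text
time: 2.8
position: [0.4654, -0.1868, 0.0997]
tool_rot: [-3.139, -0.056, 0.005]
ft_force: [-0.9, 1.2, -0.2]
grip_width: 0.999
grip_force: 0.0
```

Call:
{"fn": "move_arm", "kwargs": {
  "increments": "0 0 0 0 0 0 100;0 0 0 0 0 0 130;0 0 0 0 0 0 200;0 0 0 0 0 0 230;0 0 0 0 0 0 255;0 0 0 0 0 0 255;0 0 0 0 0 0 255;0 0 0 0 0 0 255"
}}

```text
time: 3.47
position: [0.4669, -0.1874, 0.1017]
tool_rot: [3.141, 0.056, 0.0]
ft_force: [-0.2, -0.2, 0.2]
grip_width: 0.481
grip_force: 0.0
```

```bash
python3 st.py
```

```text
t 3.4667 pos [ 466.9 -187.4  101.7] y head -87.97 z [ 1.e-04 -1.e-04 -1.e+00] F [-0.2 -0.2  0.2] T [ 0.026  0.011 -0.07 ] w 41.9 gf 0.0 q [ 0.78  0.14 -0.48  1.94  0.07  1.08 -1.26]
```

Call:
{"fn": "move_arm", "kwargs": {
  "increments": "0 0 0 0 0 0 255;0 0 0 0 0 0 255;0 0 0 0 0 0 255;0 0 0 0 0 0 255;0 0 0 0 0 0 255;0 0 0 0 0 0 255;0 0 0 0 0 0 255;0 0 0 0 0 0 255"
}}

```text
time: 4.13
position: [0.4668, -0.1874, 0.1016]
tool_rot: [3.141, 0.056, -0.0]
ft_force: [0.4, -0.1, -0.2]
grip_width: 0.34
grip_force: 20.0
```

```bash
python3 st.py
```

```text
t 4.1333 pos [ 466.8 -187.4  101.6] y head -87.97 z [-1.e-04 -0.e+00 -1.e+00] F [ 0.4 -0.1 -0.2] T [ 0.1    0.023 -0.061] w 29.6 gf 19.986059004440904 q [ 0.78  0.14 -0.48  1.94  0.07  1.08 -1.26]
```

Call:
{"fn": "move_arm", "kwargs": {
  "increments": "0 0 8 0 0 0 255;0 0 16 0 0 0 255;0 0 26 0 0 0 255;0 0 36 0 0 0 255;0 0 40 0 0 0 255;0 0 40 0 0 0 255;0 0 36 0 0 0 255;0 0 28 0 0 0 255"
}}

```text
time: 4.8
position: [0.4672, -0.1873, 0.3358]
tool_rot: [3.139, 0.056, 0.005]
ft_force: [0.7, 0.4, -0.9]
grip_width: 0.339
grip_force: 20.0
```

Call:
{"fn": "move_arm", "kwargs": {
  "increments": "5 18 0 0 0 0 255;10 35 0 0 0 0 255;11.5 40 0 0 0 0 255;11.5 40 0 0 0 0 255;11.5 40 0 0 0 0 255;11.5 40 0 0 0 0 255;10 35 0 0 0 0 255;8 24 0 0 0 0 255"
}}

```text
time: 5.47
position: [0.5455, 0.0894, 0.3325]
tool_rot: [-3.14, -0.063, -0.002]
ft_force: [-1.1, 0.5, -0.4]
grip_width: 0.34
grip_force: 20.0
```

Call:
{"fn": "move_arm", "kwargs": {
  "increments": "0 0 0 0 0 0 255;0 0 0 0 0 0 255;0 0 0 0 0 0 255;0 0 0 0 0 0 255;0 0 0 0 0 0 255;0 0 0 0 0 0 255;0 0 0 0 0 0 255;0 0 0 0 0 0 255"
}}

```text
time: 6.13
position: [0.5458, 0.084, 0.3317]
tool_rot: [3.141, 0.054, 0.0]
ft_force: [-0.2, 0.4, -0.2]
grip_width: 0.337
grip_force: 20.0
```

```bash
python3 st.py
python3 - <<'E'
from h import *
p=ctrl.get_image("side"); w=cloud(p); np.savez("side1.npz",w=w,f=p["frame"])
print([(np.round(r["centre"],3).tolist(),round(r["score"],2)) for r in ctrl.find_in("pusher",p)[:2]])
cv2.imwrite("pics/side1.png",cv2.resize(p["frame"][130:250,160:320,::-1],(800,600),interpolation=cv2.INTER_CUBIC))
P=w[(abs(w[...,0]-.546)<.035)&(abs(w[...,1]-.087)<.035)&(w[...,2]>.226)&(w[...,2]<.32)]*1000
for a in range(226,320,10):
    q=P[(P[:,2]>=a)&(P[:,2]<a+10)]
    if len(q): print(a,len(q),q.mean(0).round(1),q.min(0).round(0),q.max(0).round(0))
E
```

```text
t 6.1333 pos [545.8  84.  331.7] y head -88.03 z [ 1.e-04 -3.e-04 -1.e+00] F [-0.2  0.4 -0.2] T [0.051 0.014 0.019] w 29.3 gf 19.98812147649005 q [ 0.48  0.13 -0.75  1.49  0.09  1.55 -1.81]
[([0.541, 0.084, 0.322], 0.65)]
246 20 [540.7  79.  251.6] [538.  72. 247.] [548.  89. 256.]
256 19 [541.2  78.3 261.3] [536.  73. 258.] [548.  88. 266.]
266 24 [541.1  78.9 271.6] [537.  73. 266.] [549.  87. 276.]
276 18 [542.5  77.7 281.3] [537.  73. 278.] [551.  87. 285.]
286 25 [541.7  78.8 291.1] [537.  73. 286.] [552.  91. 296.]
296 20 [540.4  79.6 301. ] [537.  73. 296.] [546.  89. 306.]
306 8 [541.3  76.4 307.8] [538.  72. 307.] [547.  82. 310.]
316 3 [533.1  79.  319.6] [531.  70. 319.] [537.  87. 320.]
```

View pics/side1.png

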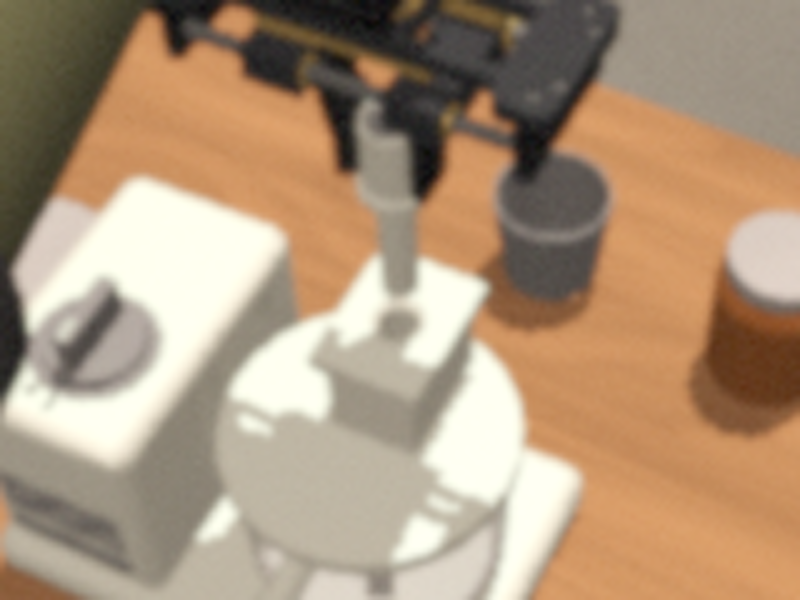

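The picture shows the pusher held upright (shaft tip at about (400,290)) just above the mouth (400,322). I'll fit the shaft's axis in the side camera's own coordinates and compare it with the mouth seen by the same camera.

Run:
```python
from h import *
from scipy.optimize import least_squares
w=np.load("side1.npz")["w"]
P=w[(abs(w[...,0]-.546)<.03)&(abs(w[...,1]-.084)<.03)&(w[...,2]>.248)&(w[...,2]<.302)]*1000
f=lambda c,k:np.hypot(P[:,0]-c[0]-k*c[2]*(P[:,2]-275),P[:,1]-c[1]-k*c[3]*(P[:,2]-275))-10
for k in(0,1):
    r=least_squares(f,[546,85,0,0],args=(k,),loss="soft_l1",f_scale=1.5); print(len(P),r.x.round(3),abs(r.fun).mean())
# mouth in same picture
f=np.load("side.npz")
# silhouette edges by image: shaft mid-column at rows, from brightness vs projection
```

```text
118 [548.006  82.906   0.      0.   ] 0.5971256150313787
118 [ 5.48002e+02  8.29150e+01  6.00000e-03 -7.00000e-03] 0.5928962627500685
```

Call:
{"fn": "move_arm", "kwargs": {
  "increments": "-0.5 2 -6 0 0 0 255;0 0 -8 0 0 0 255;0 0 -7 0 0 0 255;0 0 -5 0 0 0 255;0 0 -4 0 0 0 255;0 0 -3 0 0 0 255;0 0 -3 0 0 0 255;0 0 -2 0 0 0 255"
}}

```text
time: 6.9
position: [0.5453, 0.0866, 0.2933]
tool_rot: [3.141, 0.056, -0.0]
ft_force: [0.7, -0.9, -0.3]
grip_width: 0.338
grip_force: 20.0
```

```bash
python3 st.py
```

```text
t 6.9 pos [545.3  86.6 293.3] y head -87.97 z [-2.e-04 -0.e+00 -1.e+00] F [ 0.7 -0.9 -0.3] T [ 0.002  0.025 -0.035] w 29.4 gf 19.987854708451778 q [ 0.48  0.14 -0.75  1.56  0.1   1.47 -1.82]
```

Call:
{"fn": "move_arm", "kwargs": {
  "increments": "0 0 -5 0 0 0 255;0 0 -8 0 0 0 255;0 0 -8 0 0 0 255;0 0 -8 0 0 0 255;0 0 -8 0 0 0 255;0 0 -8 0 0 0 255;0 0 -6 0 0 0 255;0 0 -4 0 0 0 255"
}}

```text
time: 7.57
position: [0.5449, 0.0865, 0.2374]
tool_rot: [3.141, 0.056, -0.002]
ft_force: [-0.4, -0.5, -0.3]
grip_width: 0.344
grip_force: 20.0
```

Call:
{"fn": "move_arm", "kwargs": {
  "increments": "0 0 -4 0 0 0 255;0 0 -3 0 0 0 255;0 0 -2 0 0 0 255;0 0 -1 0 0 0 255;0 0 -1 0 0 0 255;0 0 0 0 0 0 255;0 0 0 0 0 0 255;0 0 0 0 0 0 255"
}}

```text
time: 8.23
position: [0.5455, 0.0866, 0.2278]
tool_rot: [3.141, 0.056, 0.001]
ft_force: [0.2, -0.6, -0.7]
grip_width: 0.339
grip_force: 20.0
```

```bash
python3 st.py
```

```text
t 8.2333 pos [545.5  86.6 227.8] y head -87.97 z [ 4.e-04 -0.e+00 -1.e+00] F [ 0.2 -0.6 -0.7] T [ 0.002  0.027 -0.016] w 29.5 gf 19.98796525876969 q [ 0.47  0.17 -0.75  1.67  0.12  1.35 -1.83]
```

Call:
{"fn": "move_arm", "kwargs": {
  "increments": "0 0 -0.7 0 0 0 255;0 0 -0.7 0 0 0 255;0 0 -0.7 0 0 0 255;0 0 -0.4 0 0 0 255;0 0 0 0 0 0 255;0 0 0 0 0 0 255;0 0 0 0 0 0 255;0 0 0 0 0 0 255"
}}

```text
time: 8.9
position: [0.5455, 0.0867, 0.2266]
tool_rot: [3.14, 0.056, 0.002]
ft_force: [-2.6, -0.6, 6.5]
grip_width: 0.34
grip_force: 20.0
```

```bash
python3 st.py
```

```text
t 8.9 pos [545.5  86.7 226.6] y head -87.96 z [ 1.1e-03 -6.0e-04 -1.0e+00] F [-2.6 -0.6  6.5] T [-0.155  0.603 -0.019] w 29.6 gf 19.979083333164454 q [ 0.47  0.17 -0.75  1.67  0.12  1.35 -1.84]
```

Call:
{"fn": "move_arm", "kwargs": {
  "increments": "0 0 0.5 0 0 0 200;0 0 0 0 0 0 120;0 0 0 0 0 0 80;0 0 0 0 0 0 40;0 0 0 0 0 0 0;0 0 0 0 0 0 0;0 0 0 0 0 0 0;0 0 0 0 0 0 0"
}}

```text
time: 9.57
position: [0.5453, 0.0866, 0.2255]
tool_rot: [3.141, 0.056, -0.0]
ft_force: [0.3, -0.7, 0.2]
grip_width: 0.787
grip_force: 0.0
```

Call:
{"fn": "move_arm", "kwargs": {
  "increments": "0 0 2 0 0 0 0;0 0 3 0 0 0 0;0 0 8 0 0 0 0;0 0 15 0 0 0 0;0 0 18 0 0 0 0;0 0 20 0 0 0 0;0 0 20 0 0 0 0;0 0 14 0 0 0 0"
}}

```text
time: 10.23
position: [0.5458, 0.0869, 0.3284]
tool_rot: [-3.141, -0.056, -0.004]
ft_force: [0.6, 0.1, 0.2]
grip_width: 0.996
grip_force: 0.0
```

```bash
python3 st.py
python3 - <<'E'
from h import *
p=ctrl.get_image("side"); w=cloud(p)
P=w[(abs(w[...,0]-.546)<.03)&(abs(w[...,1]-.086)<.03)&(w[...,2]>.25)&(w[...,2]<.268)]*1000
print(len(P),P.mean(0),np.percentile(P[:,2],[50,90]))
cv2.imwrite("pics/side2.png",cv2.resize(p["frame"][130:250,160:320,::-1],(800,600),interpolation=cv2.INTER_CUBIC))
E
```

```text
t 10.2333 pos [545.8  86.9 328.4] y head -87.97 z [ 2.8e-03  1.0e-04 -1.0e+00] F [0.6 0.1 0.2] T [-0.004 -0.007  0.003] w 86.7 gf 0.0 q [ 0.48  0.13 -0.75  1.5   0.09  1.54 -1.81]
110 [544.53576698  83.60227143 258.49038183] [259.34803235 260.9405116 ]
```

View pics/side2.png

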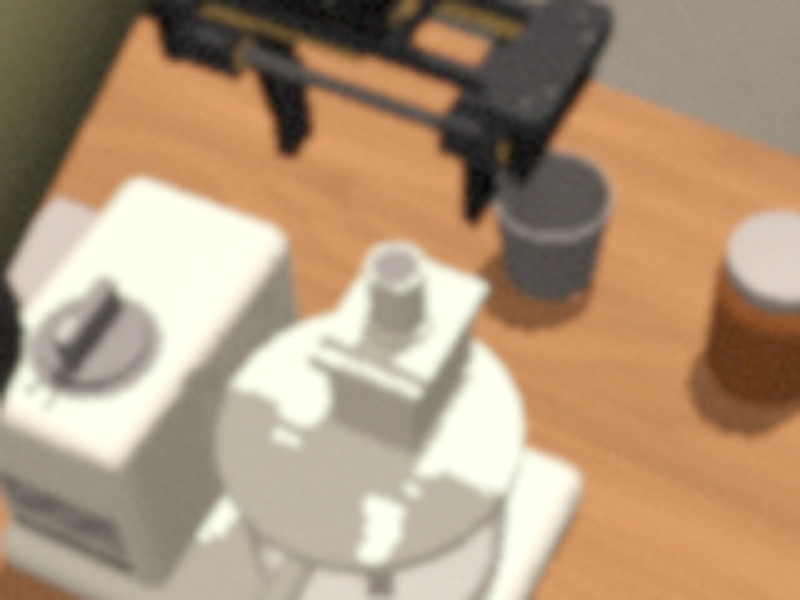

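The collar sits on the rim: pusher top measured at about 260 mm, as it should be, and the dial is still at off. Next I move over the dial with a half turn so the last joint has room to turn clockwise.

Call:
{"fn": "move_arm", "kwargs": {
  "increments": "-8 19 0 0 0 7 0;-8 19 0 0 0 7 0;-8 19 0 0 0 7 0;-8 19 0 0 0 7 0;-8 19 0 0 0 7 0;-8 19 0 0 0 7 0;-8 19 0 0 0 7 0;-8.5 19.5 0 0 0 7 0"
}}

```text
time: 10.95
position: [0.4804, 0.2399, 0.3258]
tool_rot: [2.742, 1.532, 0.001]
ft_force: [0.5, 0.2, -0.3]
grip_width: 0.996
grip_force: 0.0
```

Call:
{"fn": "move_arm", "kwargs": {
  "increments": "0 0 0 0 0 7 0;0 0 0 0 0 7 0;0 0 0 0 0 7 0;0 0 0 0 0 7 0;0 0 0 0 0 7 0;0 0 0 0 0 7 0;0 0 0 0 0 7 0;0 0 0 0 0 7 0"
}}

```text
time: 11.62
position: [0.4807, 0.2391, 0.3257]
tool_rot: [1.702, 2.64, 0.0]
ft_force: [-0.3, 0.1, 0.7]
grip_width: 0.999
grip_force: 0.0
```

Call:
{"fn": "move_arm", "kwargs": {
  "increments": "0 0 -7 0 0 7 0;0 0 -7 0 0 7 0;0 0 -7 0 0 7 0;0 0 -7 0 0 7 0;0 0 -7 0 0 7 0;0 0 -7 0 0 7 0;0 0 -7 0 0 7 0;0 0 -7 0 0 7 0"
}}

```text
time: 12.28
position: [0.4808, 0.2391, 0.2694]
tool_rot: [0.263, 3.13, -0.0]
ft_force: [-0.6, -0.4, -0.1]
grip_width: 1.002
grip_force: 0.0
```

Call:
{"fn": "move_arm", "kwargs": {
  "increments": "0 0 0 0 0 6 0;0 0 0 0 0 6 0;0 0 0 0 0 0 0;0 0 0 0 0 0 0;0 0 0 0 0 0 0;0 0 0 0 0 0 0;0 0 0 0 0 0 0;0 0 0 0 0 0 0"
}}

```text
time: 12.95
position: [0.4808, 0.2392, 0.2697]
tool_rot: [-0.055, 3.141, -0.0]
ft_force: [0.4, -0.6, 0.5]
grip_width: 1.002
grip_force: 0.0
```

```bash
python3 st.py
```

```text
t 12.95 pos [480.8 239.2 269.7] y head 91.99 z [ 2.e-04 -0.e+00 -1.e+00] F [ 0.4 -0.6  0.5] T [ 0.096 -0.108 -0.006] w 87.2 gf 0.0 q [ 0.55  0.2  -1.18  1.63  0.19  1.44  0.95]
```

Call:
{"fn": "move_arm", "kwargs": {
  "increments": "0.2 0.5 -12 0 0 0 100;0 0 -15 0 0 0 100;0 0 -15 0 0 0 100;0 0 -14 0 0 0 120;0 0 -12 0 0 0 120;0 0 -8 0 0 0 120;0 0 -5 0 0 0 120;0 0 -1.5 0 0 0 150",
  "grip_force": 30
}}

```text
time: 13.62
position: [0.4806, 0.2395, 0.1862]
tool_rot: [0.056, -3.14, 0.0]
ft_force: [-0.1, 0.7, 0.6]
grip_width: 0.519
grip_force: 0.0
```

Call:
{"fn": "move_arm", "kwargs": {
  "increments": "0 0 0 0 0 0 200;0 0 0 0 0 0 255;0 0 0 0 0 0 255;0 0 0 0 0 0 255;0 0 0 0 0 0 255;0 0 0 0 0 0 255;0 0 0 0 0 0 255;0 0 0 0 0 0 255"
}}

```text
time: 14.28
position: [0.4812, 0.2405, 0.1875]
tool_rot: [-0.056, 3.14, 0.002]
ft_force: [0.5, 3.3, 0.1]
grip_width: 0.135
grip_force: 30.0
```

Call:
{"fn": "move_arm", "kwargs": {
  "increments": "0 0 0 0 0 0 255;0 0 0 0 0 0 255;0 0 0 0 0 0 255;0 0 0 0 0 0 255;0 0 0 0 0 0 255;0 0 0 0 0 0 255;0 0 0 0 0 0 255;0 0 0 0 0 0 255"
}}

```text
time: 14.95
position: [0.4812, 0.2405, 0.1875]
tool_rot: [-0.056, 3.14, 0.002]
ft_force: [0.6, 5.4, 2.1]
grip_width: 0.135
grip_force: 30.0
```

```bash
python3 st.py
```

```text
t 14.95 pos [481.2 240.5 187.5] y head 92.06 z [ 9.0e-04  1.5e-03 -1.0e+00] F [0.6 5.4 2.1] T [ 1.2   -0.346 -0.085] w 11.7 gf 30.000438247807324 q [ 0.5   0.27 -1.16  1.75  0.25  1.29  0.9 ]
```

Call:
{"fn": "move_arm", "kwargs": {
  "increments": "0 1 0 0 0 0 255;0 0 0 0 0 -4 255;0 0 0 0 0 -4 255;0 0 0 0 0 -4 255;0 0 0 0 0 -4 255;0 0 0 0 0 -4 255;0 0 0 0 0 0 255;0 0 0 0 0 0 255",
  "grip_force": 45
}}

```text
time: 15.62
position: [0.4813, 0.241, 0.1875]
tool_rot: [0.487, 3.103, 0.001]
ft_force: [1.6, 4.5, 4.8]
grip_width: 0.136
grip_force: 45.0
```

```bash
python3 st.py
```

```text
t 15.6167 pos [481.3 241.  187.5] y head 72.15 z [ 1.e-03  5.e-04 -1.e+00] F [1.6 4.5 4.8] T [ 1.069 -0.398 -0.057] w 11.9 gf 45.001305397599936 q [ 0.45  0.24 -1.09  1.75  0.23  1.28  0.57]
```

Call:
{"fn": "move_arm", "kwargs": {
  "increments": "0 0.5 0 0 0 -4 255;0 0 0 0 0 -4 255;0 0 0 0 0 -4 255;0 0 0 0 0 -4 255;0 0 0 0 0 -4 255;0 0 0 0 0 -4 255;0 0 0 0 0 -4 255;0 0 0 0 0 -4 255"
}}

```text
time: 16.28
position: [0.4817, 0.2416, 0.1875]
tool_rot: [1.328, 2.846, 0.003]
ft_force: [1.9, 5.3, 2.9]
grip_width: 0.133
grip_force: 45.0
```

```bash
python3 st.py
```

```text
t 16.2833 pos [481.7 241.6 187.5] y head 39.98 z [ 0.0018  0.0012 -1.    ] F [1.9 5.3 2.9] T [ 1.174 -0.691  0.133] w 11.6 gf 44.99814620241523 q [ 0.38  0.22 -1.    1.75  0.19  1.28  0.04]
```

Call:
{"fn": "move_arm", "kwargs": {
  "increments": "0 0 0 0 0 -4 255;0 0 0 0 0 -4 255;0 0 0 0 0 -4 255;0 0 0 0 0 -4 255;0 0 0 0 0 -3 255;0 0 0 0 0 -2 255;0 0 0 0 0 -1 255;0 0 0 0 0 0 255"
}}

```text
time: 16.95
position: [0.4822, 0.2419, 0.1875]
tool_rot: [1.843, 2.543, 0.005]
ft_force: [4.4, 5.5, 1.6]
grip_width: 0.137
grip_force: 45.0
```

```bash
python3 st.py
```

```text
t 16.95 pos [482.2 241.9 187.5] y head 18.13 z [ 0.0029  0.0019 -1.    ] F [4.4 5.5 1.6] T [ 1.315 -1.015  0.216] w 12.0 gf 45.00054929405451 q [ 0.34  0.2  -0.95  1.75  0.17  1.27 -0.33]
```

The tool has turned 74° and the moment shows the spring pushing back. I'll check the dial and pusher by camera.

```bash
python3 - <<'E'
from h import *
p=ctrl.get_image("side"); w=cloud(p); q=ctrl.get_image("top")
P=w[(abs(w[...,0]-.546)<.03)&(abs(w[...,1]-.086)<.03)&(w[...,2]>.25)&(w[...,2]<.268)]*1000
print(len(P),P.mean(0),np.percentile(P[:,2],[50,90]))
for t in("jar","beaker","scraper","knob"):
    print(t,[(np.round(r["centre"],3).tolist(),round(r["score"],2)) for r in ctrl.find_in(t,p)[:1]+ctrl.find_in(t,q)[:1]])
a=cv2.resize(p["frame"][150:250,130:263,::-1],(800,600),interpolation=cv2.INTER_CUBIC)
cv2.imwrite("pics/side3.png",a)
E
python3 st.py
```

```text
117 [544.51820698  83.5350094  258.36135873] [259.24889376 261.23527579]
jar [([0.745, -0.057, 0.084], 0.93), ([0.76, -0.047, 0.111], 0.6)]
beaker [([0.78, 0.115, 0.05], 0.64), ([0.787, 0.109, 0.022], 0.85)]
scraper [([0.616, 0.41, 0.007], 0.95)]
knob [([0.483, 0.224, 0.182], 0.69)]
t 17.45 pos [482.2 242.  187.5] y head 18.18 z [ 0.0028  0.002  -1.    ] F [3.6 6.5 1.8] T [ 1.336 -0.996  0.149] w 11.5 gf 45.00036089681089 q [ 0.34  0.2  -0.95  1.75  0.17  1.27 -0.33]
```

View pics/side3.png

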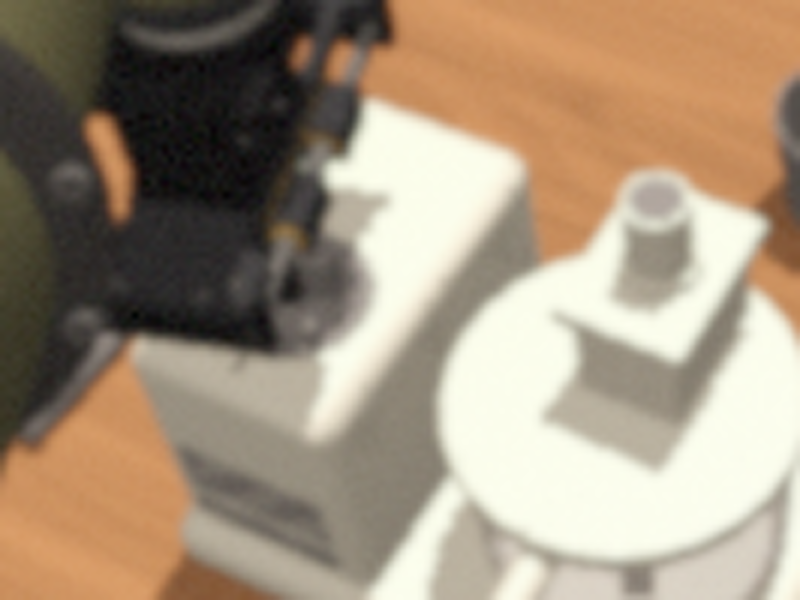

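The picture shows the bar (about (290,290)) in the fingers and turned about 75°, and the pusher (655,200) still home. The 0.15 N m moment matches the pulse spring, and the jar and beaker read where they started. The scraper reads at the same y, partly hidden in the side view. I hand in while holding.

```bash
python3 -c "
from bench import ctrl
print(ctrl.close_job())"
```

```text
the job is handed in; nothing more can be done
None
```

The pusher is home in the feed tube and the dial is held about 74° clockwise, in the pulse position against its spring; the job was handed in at about 17.5 s. The jar and beaker read where they started, and the scraper, partly hidden at the end, showed no sign of having moved.

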